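# Hold a feeler blade snugly under the desk punch's clamp plate

### The job

Pick up the feeler gauge (the one with the long narrow blade, not the broad scraper) by its upright handle, lay its blade level on the paper table of the desk punch and slide it straight in under the middle of the sprung clamp plate until it drags snugly, with its tip about 30 mm in past the plate's front lip and short of the back stop. Be gentle with the punch: never press or push the gauge against it with more than 30 N, and leave everything else on the desk where it is. Finish while still holding the gauge by its handle at that depth; do not let go.

Things in the scene. Friction and masses are not known exactly. Their poses are not given: they have to be found in the camera images.
- gauge_mid (a point): Middle of the feeler gauge's handle, half-way up: an upright black tab, 30 mm along x, 16 mm across y, 46 mm tall. From its +x face stands a flat steel blade, 90 mm long, 18 wide, 4 thick, flush with the tab's underside. x points to the blade's tip, z up. Loose, about 70 g. It starts flat on the desk, this point 23 mm up, on one side of the desk; the scraper lies on the other.
- gauge_tip (a point): Middle of the free end of the gauge's blade, half-way through its thickness: 105 mm along the gauge's x and 21 mm below the handle's middle. Axes as for the gauge.
- gauge: The feeler gauge itself; its origin is on the underside (of handle and blade alike) below the middle of the handle, axes as above.
- punch: Dark grey heavy desk punch, fixed. Origin on the desk below the middle of the clamp plate's front lip; x points into the throat (away from the robot), z up. The base, whose flat top is the paper table, is 30 mm high, 180 wide, from x = -45 to 130 mm. The die housing, 172 mm wide, spans x = 38 to 128 mm, 100 mm high; a raised lever at its back reaches 0.2 m.
- lip (a point): Point on the paper table's top straight below the middle of the clamp plate's front lip, axes as for the punch. A tip pushed in shows a positive x here. The stop at the back of the throat is at x = 52 mm.
- clamp: Sprung level steel plate of the punch, 110 mm wide, in front of the die housing; same origin as the punch. Its lip curls up: underside about 8 mm above the paper table at x = 0, sloping to a rounded nose 2 mm above it at x = 15 mm; behind that 3.5 mm. A 4 mm blade pushed in lifts it 2 mm straight up against its spring, which presses with about 3 N, so the blade drags with a few newtons.
- scraper: Broad scraper, not to be used: same handle as the gauge but a short wide blade (50 mm long, 56 mm wide). Origin on the underside below the handle's middle, x along the blade.
- stapler: Stapler, 150 x 36 mm, 55 mm high, loose; origin under its middle, length along x.
- calculator: Flat black calculator, 130 x 80 mm, 16 mm high, loose; origin under its middle.
- pencup: Round steel cup with pens, 78 mm wide, 160 mm high with pens, loose; origin under its middle.
- cardbox: Open plywood box of visiting cards, 65 x 100 mm, 65 mm high, loose; origin under its middle.
- tape: Tape dispenser, 140 x 50 mm, 78 mm high, loose; origin under its middle.
- water: Clear water bottle, 64 mm wide, 190 mm high, loose; origin under its middle.
There are look-alikes about, which are no part of the job. Leave any brown, green or orange look-alike of the gauge alone.

How it is judged (in metres and radians):
On the way, in this order (a step that is already met when the one before it is completed fails the run):
1. the gauge is lifted off the desk in the gripper (height (world z) of gauge_mid above 0.045 m and contact force between the fingers and gauge above 1 N), for 0.2 s.
2. the blade, in the gripper, has gone in under the clamp plate and lifts it (x of gauge_tip in the frame of lip above 0.012 m and contact force between gauge and clamp above 0.8 N and contact force between the fingers and gauge above 1 N), for 0.1 s.
At the end, for the whole second after the job is handed in: Gauge still gripped and still; its tip 22 to 38 mm past the lip and within 30 mm of the plate's middle, blade straight in within 0.2 rad and level within 0.15 rad, clamp plate pressing on it with over 0.8 N; the other desk things within 30 mm of their starts (x of gauge_tip in the frame of lip between 0.022 and 0.038 m and y of gauge_tip in the frame of lip between -0.03 and 0.03 m and z of gauge_tip in the frame of lip between -0.002 and 0.008 m and contact force between gauge and clamp above 0.8 N and angle between the x axis of gauge and the x axis of punch, either way round below 0.2 rad and angle between gauge's own z axis and vertical below 0.15 rad and contact force between the fingers and gauge above 1 N and linear speed of gauge below 0.01 m/s and distance of each of scraper, stapler, calculator, pencup, cardbox, tape, water from where it was at the start of the episode below 0.03 m); the arm keeps its last pose, push and grip.
It fails at once if the gauge is pressed or pushed against the punch with more than 30 N (contact force between gauge and punch above 30 N).
It fails at once if something else on the desk is shoved away (distance of any of scraper, stapler, calculator, pencup, cardbox, tape, water from where it was at the start of the episode above 0.03 m).
It also fails if it takes over 45 s, if anything falls off the work surface, if the arm or the gripper's body presses on something with over 40 N, if the wrist force passes 120 N, or if a joint passes its speed limit or range.

### The arm

A 6-joint arm with a two-finger parallel gripper is mounted at the origin on the work surface. World frame = base frame: x ahead of the robot, y to its left, z up, the work surface at z = 0. Lengths are in m, angles in degrees, forces in N, time in s.
With the tool pointing down it reaches from about 0.35 to 0.775 m from the base axis. Payload 7.3 kg.
Tool frame: the origin (TCP) lies at the very end of the fingers, on their centre line; the grasp point (between the pads) lies behind it (env.grip_depth is the z of the grasp point in the tool frame, in m); z points along the fingers, y is the line along which they close (so a half turn about z gives the same grasp; the last joint's range is limited). The gripper opens to 92 mm and grips with 3 to 60 N. Pads are 19 mm wide; open, the fingers measure 130 mm over their backs; the gripper's body (75 mm by 190 mm) begins 47 mm behind the grasp point.
Start: joints at [66.291, 19.595, 87.324, -0, 73.075, -8.365], TCP at [0.139, 0.506, 0.227] pointing down, gripper open.
Joint ranges: [-145.02, 145.02], [-44.19, 115.74], [2.07, 154.8], [-57.11, 237.11], [16.16, 152.29], [-177.93, 177.93]. Speed limits (degrees/s): [147.25, 147.25, 180, 180, 180, 180].

### API

Orientations are given as [roll, pitch, yaw] about the fixed x, y, z axes, in that order (R = Rz(yaw) Ry(pitch) Rx(roll)).
In Python, from rig import env gives the robot as it stands.
- The arm moves only by the tool arm_command, never from a script. Its argument "commands" is a list of rows, each an object with "gripper": the opening, from 0 (shut) to 1 (fully open); "offset": the shift along the tool's x, y, z in mm, a list of three; "turn": the turn, a rotation vector about the tool's x, y, z in degrees, a list of three. In form: [{"gripper": gripper, "offset": [x, y, z], "turn": [rx, ry, rz]}, ...]. A call has exactly 8 rows; each row shifts and turns the commanded pose from where the row before left it, along the tool's axes as they then stand; what a row does not reach is not made up. A row lasts 1/8 s, in which the tool goes at most 62.5 mm and 10.7 degrees, less where a joint would pass 70% of its speed; a pose out of reach is approached as far as the arm can. A call is refused whole if a number of a shift passes 62.5 or a number of a turn 10.7, either way. A call with a gripper value outside its range is refused whole. The fingers move at their own pace and stop on an object; the grip force is fixed at half the most. Time passes only in rows, so rows that do not move let the fingers close, or fill a call up. It gives the time, the measured TCP pose, the force, the opening and the grip force at its end, in the units of the state.
- env.state(): the state, without advancing time (a new reading comes with each control period).
- env.grab_frame(name): name is "scene" or "top" or "wrist"; returns a dict with "img" (480x640x3 uint8, red, green, blue), "range_z" (480x640 float32, m along the optical axis (not along the pixel's ray), 0 where there is no reading), "fx", "fy", "cx", "cy" (pixels), "xyz" and "attitude" of the camera in the world; the wrist camera has in their place "tool_from_camera" (4x4, takes a point from camera to tool coordinates, whose origin is the TCP and whose axes are the flange's). Camera axes: x right, y down, z forward; pixel columns grow to the right and rows downward; lengths in m; the calibration is good to about 2 mm. A picture is of the moment at which its call begins: read the wrist's pose just before it.
- env.hand_in(): hands the job in; it is judged then, once.
Trained networks look in a picture, given as the dict that the camera call returned (one of the last four; its "shot" number tells which), for a name from the list of things; names that differ only in an ending like _2 or _b are one class to them, and where a whole thing is asked for, a point or a joint stands for the part that bears it (a point fixed in the world has none). Each returns a list of dicts, best first, with "confidence" (0 to 1); they miss things now and then, are a little off and sometimes report something else, mostly with a low value. They report only what shows in the picture. A call takes as long as a camera call. They do not tell look-alikes from the thing itself.
- env.recognise(picture, thing): "box" ([left, top, right, bottom] in pixels, round what is visible of it).
- env.cut_out(picture, thing): "region" (480x640 bool, what is visible of it) and "box" ([left, top, right, bottom] in pixels, round what is visible of it).
The state is a dict: "time": time; "joint_pos": joint angles; "joint_velocities": joint speeds; "effort": joint torques, N m; "ee_pos": TCP position; "orientation": TCP orientation; "contact_force": force on the tool from outside, world axes, zero at the start; "moment": the same for the moment, N m; "gripper_width": finger opening in m; "grasp_force": force on a finger pad.
Only numpy, scipy, OpenCV 4.12 (cv2) and the standard library are available. Lean on these libraries where they do the work, as an engineer would, in place of code of your own. Each camera call takes 0.05 s, during which the arm holds its last target. There are 200 camera calls.

## Working session

There is one attempt and no reset: what is moved stays moved. The work goes in short steps, Python scripts to look and compute and a tool call to move; the robot and the scene stay as the last step left them, time stands still between calls to the robot, and variables do not carry over. Pictures are saved under pics/ and viewed, at most 10 in all, crops included, and the job is handed in when it is done.

Besides the shell and the picture viewer there is one more tool, called after ">>>" as name([rows], argument=value, ...), one row to a line, values as JSON. arm_command: Moves the arm, as the interface text tells. Its arguments: {"type":"object","properties":{"commands":{"type":"array","items":{"type":"object","properties":{"gripper":{"type":"number"},"offset":{"type":"array","items":{"type":"number"}},"turn":{"type":"array","items":{"type":"number"}}}}}},"required":["commands"]}

```bash
ls; mkdir -p pics
cat > h.py <<'E'
import numpy as np, cv2
from scipy.spatial.transform import Rotation as R
from rig import env
def cloud(f,T=None):
    z=f["range_z"]; v,u=np.mgrid[:480,:640]
    P=np.stack([(u-f["cx"])/f["fx"]*z,(v-f["cy"])/f["fy"]*z,z],-1)
    if "tool_from_camera" in f:
        M=np.array(f["tool_from_camera"]); P=P@M[:3,:3].T+M[:3,3]
        p,o=T; return P@R.from_euler('xyz',o,degrees=True).as_matrix().T+p
    A=np.array(f["attitude"])
    A=A if A.shape==(3,3) else R.from_euler('xyz',A,degrees=True).as_matrix()
    return P@A.T+np.array(f["xyz"])
def save(f,n,box=None,s=1):
    im=f["img"][...,::-1]
    if box: im=im[box[1]:box[3],box[0]:box[2]]
    cv2.imwrite("pics/"+n,cv2.resize(im,None,fx=s,fy=s,interpolation=cv2.INTER_CUBIC))
E
python3 - <<'E'
from h import *
s=env.state(); print(s["ee_pos"],s["orientation"],env.grip_depth)
for c in ["top","scene"]:
    f=env.grab_frame(c); save(f,c+"1.png"); print(c,f["xyz"],f["attitude"])
    P=cloud(f); np.save(c+".npy",P)
    for t in ["gauge","scraper","punch","clamp"]:
        for d in env.cut_out(f,t)[:4]:
            q=P[d["region"]&(f["range_z"]>0)]
            print(t,round(d["confidence"],2),np.round(d["box"]),np.round(np.median(q,0),3),np.round(q.min(0),3),np.round(q.max(0),3))
E
```

```text
pics
[0.1387382  0.50589918 0.2260449 ] [-1.79910455e+02 -1.15165185e-02  1.64653439e+02] -0.0188
top [0.20311794 0.05655765 1.67231964] [-172.00799754    0.64815197  -89.41962921]
gauge 0.67 [258. 199. 270. 232.] [0.514 0.286 0.007] [ 0.46   0.273 -0.005] [0.575 0.301 0.057]
gauge 0.58 [196. 241. 211. 275.] [0.376 0.471 0.007] [ 0.324  0.451 -0.007] [0.44  0.494 0.055]
gauge 0.55 [237. 305. 267. 329.] [0.192 0.303 0.006] [ 0.155  0.253 -0.007] [0.23  0.358 0.055]
gauge 0.5 [236. 255. 274. 267.] [0.369 0.3   0.005] [ 0.353  0.242 -0.006] [0.383 0.356 0.058]
scraper 0.81 [424. 217. 447. 243.] [ 0.491 -0.271  0.004] [ 0.441 -0.305 -0.012] [ 0.521 -0.244  0.05 ]
scraper 0.7 [476. 175. 512. 200.] [ 0.591 -0.444  0.122] [ 0.568 -0.525  0.   ] [ 0.631 -0.422  0.196]
scraper 0.47 [298. 106. 365. 191.] [0.706 0.048 0.094] [ 0.599 -0.057 -0.007] [0.904 0.165 0.207]
punch 0.74 [300. 105. 363. 193.] [0.704 0.047 0.094] [ 0.599 -0.048 -0.004] [0.894 0.157 0.207]
clamp 0.58 [319. 157. 355. 176.] [0.677 0.044 0.04 ] [ 0.65  -0.012  0.029] [0.703 0.099 0.069]
scene [1.14378457 0.61843194 0.83045688] [-129.88377691    1.09770321  127.12553649]
gauge 0.97 [550. 325. 601. 382.] [0.359 0.621 0.005] [ 0.335  0.583 -0.003] [0.402 0.695 0.049]
gauge 0.86 [478. 292. 503. 348.] [0.373 0.471 0.004] [ 0.276  0.451 -0.003] [0.444 0.495 0.048]
gauge 0.76 [403. 274. 451. 304.] [0.377 0.331 0.008] [ 0.319  0.241 -0.004] [0.388 0.36  0.047]
gauge 0.66 [446. 226. 476. 263.] [0.182 0.283 0.005] [ 0.16   0.252 -0.005] [0.232 0.357 0.05 ]
scraper 0.8 [208. 208. 239. 239.] [ 0.478 -0.266  0.004] [ 0.442 -0.304 -0.006] [ 0.523 -0.246  0.051]
punch 0.77 [159. 279. 305. 371.] [0.765 0.083 0.085] [ 0.6   -0.116 -0.004] [0.829 0.162 0.201]
punch 0.39 [417. 346. 484. 418.] [0.592 0.467 0.022] [ 0.524  0.389 -0.006] [0.629 0.533 0.08 ]
```

```bash
python3 -c "
import cv2
a=cv2.imread('pics/top1.png')[90:350,170:520]; cv2.imwrite('pics/topc.png',cv2.resize(a,None,fx=2.2,fy=2.2,interpolation=3))"
```

```text
(no output)
```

View pics/topc.png

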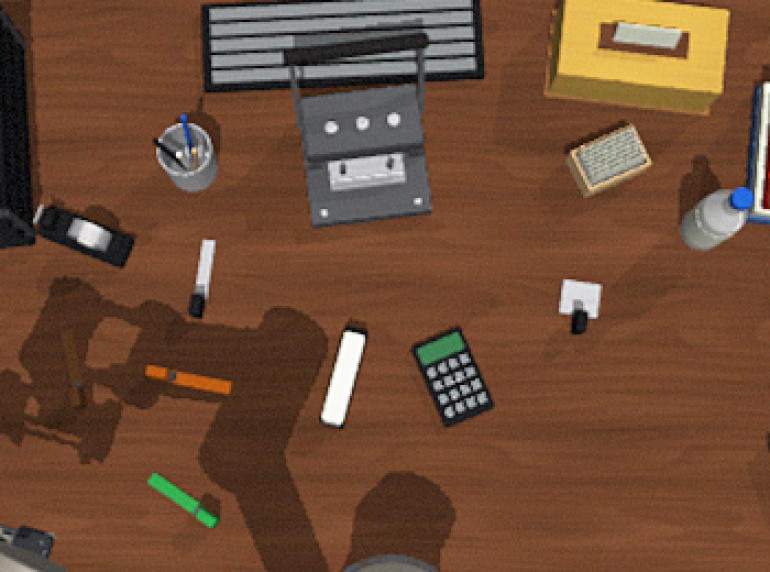

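View pics/scene1.png

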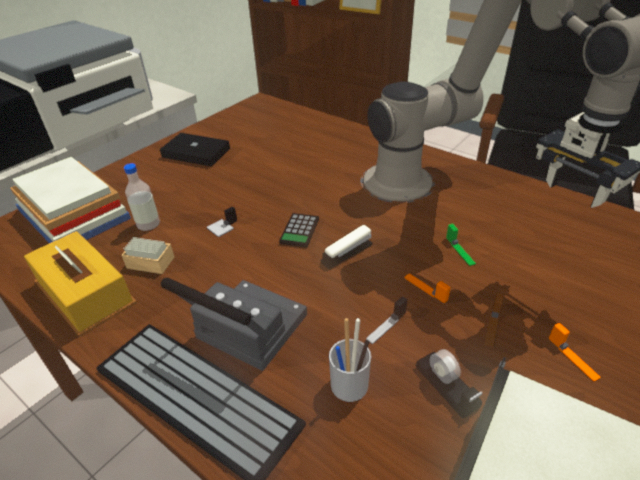

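Candidates in the top picture: the black-handled long steel blade (264,215), plus the brown (203,258), orange (255,262) and green (253,317) look-alikes and the black-handled broad scraper (434,230). A second orange look-alike shows in the scene picture at (575,350). I choose (264,215), long narrow steel with a black tab. Next I measure it and the punch.

Run:
```python
from h import *
P=np.load("top.npy")
def roi(P,x0,x1,y0,y1,z0,z1):
    q=P.reshape(-1,3); return q[(q[:,0]>x0)&(q[:,0]<x1)&(q[:,1]>y0)&(q[:,1]<y1)&(q[:,2]>z0)&(q[:,2]<z1)]
for n in ["top","scene"]:
    P=np.load(n+".npy")
    h=roi(P,.43,.6,.25,.33,.036,.07); print(n,"handle",len(h),h.mean(0),h.min(0),h.max(0))
    t=roi(P,.58,.66,-.08,.18,.022,.038); r=cv2.minAreaRect(t[:,:2].astype(np.float32)); print("table",r,np.median(t[:,2]))
    b=roi(P,.7,.9,-.08,.18,.09,.108); print("housing",len(b),cv2.minAreaRect(b[:,:2].astype(np.float32)))
    c=roi(P,.64,.72,-.04,.13,.036,.06); print("clamp",len(c),cv2.minAreaRect(c[:,:2].astype(np.float32)),c.min(0),c.max(0))
# blade in top by brightness
im=cv2.imread("pics/top1.png"); P=np.load("top.npy"); m=np.zeros((480,640),bool); m[195:236,254:274]=1
br=m&(im.min(-1)>130); q=P[br]; print("blade",len(q),q.mean(0),q.min(0),q.max(0),cv2.fitLine(q[:,:2].astype(np.float32),2,0,.01,.01).ravel())
print(cv2.minAreaRect(q[:,:2].astype(np.float32)))
```

```text
top handle 52 [0.47508383 0.292144   0.04455131] [0.46091565 0.28336911 0.03682093] [0.49121944 0.30155059 0.05666914]
table ((0.6385430097579956, 0.03920876234769821), (0.058408476412296295, 0.18037515878677368), 6.752426624298096) 0.029482434618902875
housing 1335 ((0.7460364699363708, 0.054374776780605316), (0.18399019539356232, 0.09194197505712509), 89.95797729492188)
clamp 408 ((0.6768691539764404, 0.04594438150525093), (0.16526572406291962, 0.06456355005502701), 89.0616226196289) [ 0.64326479 -0.03713999  0.03602145] [0.70780258 0.12846854 0.05992677]
scene handle 97 [0.47791901 0.29272744 0.04299271] [0.4597321  0.28234562 0.03649928] [0.49172862 0.29985909 0.04847469]
table ((0.6358023285865784, 0.038560982793569565), (0.062096670269966125, 0.18256206810474396), 4.551623344421387) 0.02860982007246826
housing 1887 ((0.7392449378967285, 0.053684353828430176), (0.08947128802537918, 0.1865963339805603), 6.3513007164001465)
clamp 15 ((0.6689294576644897, 0.11446874588727951), (0.054409388452768326, 0.006166813429445028), 40.54719543457031) [0.65022581 0.09444065 0.03703748] [0.69160589 0.12993418 0.05887216]
blade 144 [0.54106451 0.28296999 0.00359079] [ 0.49508    0.2700794 -0.0065175] [0.57964942 0.29631788 0.01532996] [ 0.9944842  -0.10488657  0.5410645   0.28296998]
((0.5376535058021545, 0.2838667631149292), (0.020026028156280518, 0.08398294448852539), 82.76033020019531)
```

>>> arm_command([
  {"gripper":1,"offset":[0,0,0],"turn":[0,0,-8.9]},
  {"gripper":1,"offset":[-51.3,-25,9],"turn":[0,0,0]},
  {"gripper":1,"offset":[-51.3,-25,9],"turn":[0,0,0]},
  {"gripper":1,"offset":[-51.3,-25,9],"turn":[0,0,0]},
  {"gripper":1,"offset":[-51.3,-25,9],"turn":[0,0,0]},
  {"gripper":1,"offset":[-51.3,-25,9],"turn":[0,0,0]},
  {"gripper":1,"offset":[-51.3,-25,9],"turn":[0,0,0]},
  {"gripper":1,"offset":[-51.3,-25,9],"turn":[0,0,0]},
])

```text
time: 1.5
ee_pos: [0.4777, 0.291, 0.1636]
orientation: [180.0, 0.0, 173.5]
contact_force: [-0.4, 0.8, 0.3]
gripper_width: 0.0918
grasp_force: 0.0
```

```bash
cat > look.py <<'E'
from h import *
import sys
s=env.state(); T=(np.array(s["ee_pos"]),s["orientation"]); f=env.grab_frame("wrist"); P=cloud(f,T); np.save("w.npy",P); save(f,sys.argv[1])
print(s["time"],T)
for d in env.cut_out(f,"gauge")[:3]:
    q=P[d["region"]&(f["range_z"]>0)]
    print(round(d["confidence"],2),np.round(d["box"]),q.min(0),q.max(0))
    h=q[(q[:,2]>.035)&(q[:,2]<.055)]; b=q[q[:,2]<.012]
    if len(h)>5: print("handle top",len(h),cv2.minAreaRect(h[:,:2].astype(np.float32)),np.median(h[:,2]))
    if len(b)>5: print("blade",len(b),cv2.minAreaRect(b[:,:2].astype(np.float32)),np.median(b[:,2]))
E
python3 look.py w1.png
```

```text
1.5 (array([0.47765439, 0.29096639, 0.16360687]), array([1.79973372e+02, 2.26223165e-02, 1.73548373e+02]))
0.92 [252.  83. 401. 114.] [ 0.34843716  0.24000682 -0.00170745] [0.38593102 0.36526682 0.04795313]
handle top 917 ((0.37595227360725403, 0.3437749147415161), (0.029805602505803108, 0.016250383108854294), 79.07061004638672) 0.04545402048414779
blade 2291 ((0.3674623966217041, 0.3022041618824005), (0.12434384971857071, 0.02411254122853279), 83.02888488769531) 0.0037542417483841517
0.89 [313. 205. 332. 311.] [ 0.46000826  0.27062988 -0.00076086] [0.56736339 0.30010175 0.04780801]
handle top 660 ((0.47512567043304443, 0.2908479571342468), (0.015920042991638184, 0.029721291735768318), 83.25284576416016) 0.0454115739619791
blade 1163 ((0.5140578746795654, 0.28586333990097046), (0.017954405397176743, 0.10803339630365372), 83.0933609008789) 0.0038320071050475246
0.85 [494.   0. 552. 161.] [ 0.31149022  0.44940216 -0.00148695] [0.44106959 0.49719823 0.04845879]
handle top 1306 ((0.3393043875694275, 0.46050262451171875), (0.02988477423787117, 0.01705448515713215), 14.528334617614746) 0.0452018942229177
blade 2500 ((0.376160591840744, 0.4832697808742523), (0.12738996744155884, 0.04614829644560814), 12.336179733276367) 0.004003171762707772
```

View pics/w1.png

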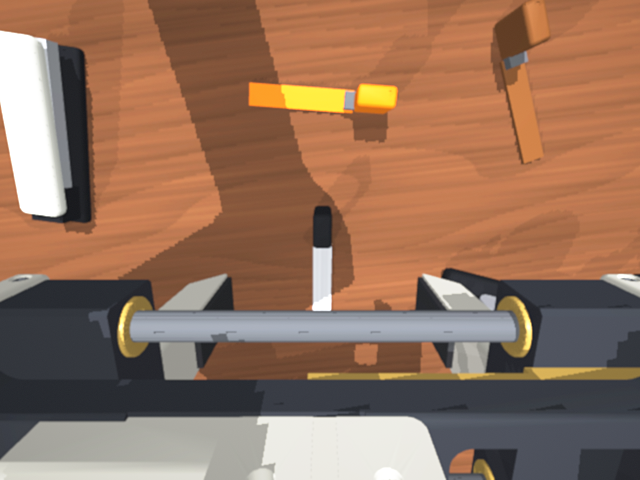

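The wrist view shows the black tab at (322,225) with its steel blade running down to (322,310), at handle (0.475,0.291), yaw -6.8°. It is the right one, so I descend and grip.

>>> arm_command([
  {"gripper":1,"offset":[2.5,0,40],"turn":[0,0,0.3]},
  {"gripper":1,"offset":[0,0,50],"turn":[0,0,0]},
  {"gripper":1,"offset":[0,0,40],"turn":[0,0,0]},
  {"gripper":1,"offset":[0,0,23],"turn":[0,0,0]},
  {"gripper":1,"offset":[0,0,0],"turn":[0,0,0]},
  {"gripper":0,"offset":[0,0,0],"turn":[0,0,0]},
  {"gripper":0,"offset":[0,0,0],"turn":[0,0,0]},
  {"gripper":0,"offset":[0,0,0],"turn":[0,0,0]},
])

```text
time: 2.6
ee_pos: [0.4741, 0.2927, 0.0118]
orientation: [179.9, 0.1, 173.3]
contact_force: [-0.4, -0.1, -0.8]
gripper_width: 0.0664
grasp_force: 0.0
```

>>> arm_command([
  {"gripper":0,"offset":[0,0,0],"turn":[0,0,0]},
  {"gripper":0,"offset":[0,0,0],"turn":[0,0,0]},
  {"gripper":0,"offset":[0,0,0],"turn":[0,0,0]},
  {"gripper":0,"offset":[0,0,0],"turn":[0,0,0]},
  {"gripper":0,"offset":[0,0,0],"turn":[0,0,0]},
  {"gripper":0,"offset":[0,0,0],"turn":[0,0,0]},
  {"gripper":0,"offset":[0,0,0],"turn":[0,0,0]},
  {"gripper":0,"offset":[0,0,0],"turn":[0,0,0]},
])

```text
time: 3.6
ee_pos: [0.4736, 0.2924, 0.0107]
orientation: [180.0, -0.0, 173.3]
contact_force: [-0.5, 0.1, -1.4]
gripper_width: 0.0158
grasp_force: 29.9
```

>>> arm_command([
  {"gripper":0,"offset":[0,0,-40],"turn":[0,0,0]},
  {"gripper":0,"offset":[0,0,-50],"turn":[0,0,0]},
  {"gripper":0,"offset":[-17.4,-51.2,0],"turn":[0,0,0]},
  {"gripper":0,"offset":[-17.4,-51.2,0],"turn":[0,0,0]},
  {"gripper":0,"offset":[-17.4,-51.2,0],"turn":[0,0,0]},
  {"gripper":0,"offset":[-17.4,-51.2,0],"turn":[0,0,0]},
  {"gripper":0,"offset":[-17.4,-51.2,0],"turn":[0,0,0]},
  {"gripper":0,"offset":[0,0,0],"turn":[0,0,-6.5]},
])

```text
time: 4.6
ee_pos: [0.5308, 0.0243, 0.1007]
orientation: [-180.0, 0.0, 179.6]
contact_force: [0.5, 0.2, -1.8]
gripper_width: 0.016
grasp_force: 29.9
```

>>> arm_command([
  {"gripper":0,"offset":[0,0,0],"turn":[0,0,-6.5]},
  {"gripper":0,"offset":[0,0,20],"turn":[0,0,0]},
  {"gripper":0,"offset":[0,0,20],"turn":[0,0,0]},
  {"gripper":0,"offset":[0,0,0],"turn":[0,0,0]},
  {"gripper":0,"offset":[0,0,0],"turn":[0,0,0]},
  {"gripper":0,"offset":[0,0,0],"turn":[0,0,0]},
  {"gripper":0,"offset":[0,0,0],"turn":[0,0,0]},
  {"gripper":0,"offset":[0,0,0],"turn":[0,0,0]},
])

```text
time: 5.6
ee_pos: [0.5301, 0.028, 0.061]
orientation: [-180.0, 0.0, -173.7]
contact_force: [0.1, -0.1, -0.5]
gripper_width: 0.0159
grasp_force: 29.9
```

```bash
cat > look2.py <<'E'
from h import *
import sys
k=sys.argv[1]
s=env.state(); print(s["time"],s["ee_pos"],s["orientation"],s["contact_force"],s["grasp_force"])
for c,b in [("top",[290,140,390,240]),("scene",[150,260,340,400])]:
    f=env.grab_frame(c); save(f,c+k+".png",b,6 if c=="top" else 4); P=cloud(f); np.save(c+k+".npy",P)
    u=np.array([.994,.11]); v=np.array([-.11,.994]); o=np.array([.656,.042])
    q=P.reshape(-1,3); X=(q[:,:2]-o)@u; Y=(q[:,:2]-o)@v; Z=q[:,2]
    t=(abs(Z-.03)<.012)&(X<-.005)&(X>-.09)&(abs(Y)>.03)&(abs(Y)<.082)
    e=[(y,np.percentile(X[t&(abs(Y-y)<.005)],3)) for y in np.arange(-.08,.081,.01) if (t&(abs(Y-y)<.005)).sum()>8]
    e=np.array(e); print(c,"front edge",np.polyfit(*e.T,1),np.median(Z[t]))
    yy=Y[(abs(Z-.03)<.008)&(X>-.04)&(X<-.005)]; print("table y range",np.percentile(yy,[1,99]))
    for d in env.cut_out(f,"gauge")[:3]:
        r=d["region"]&(f["range_z"]>0); p=P[r]; x=(p[:,:2]-o)@u; y=(p[:,:2]-o)@v
        if abs(x.mean()+.08)<.08 and abs(y.mean())<.06:
            m=(abs(p[:,2]-np.median(p[:,2]))<.03); print("gauge",d["confidence"],d["box"],"x",x.min(),np.percentile(x,99),x.max(),"y",np.median(y),"z",np.median(p[:,2])); 
            print(cv2.fitLine(p[x>x.max()-.07][:,:2].astype(np.float32),2,0,.01,.01).ravel())
    for d in env.cut_out(f,"clamp")[:1]:
        p=P[d["region"]&(f["range_z"]>0)]; x=(p[:,:2]-o)@u; y=(p[:,:2]-o)@v
        print("clamp",d["confidence"],d["box"],np.percentile(x,[1,5,50,95]),np.percentile(y,[1,50,99]))
E
python3 look2.py A
```

```text
5.6 [0.53010745 0.02795496 0.06102713] [-1.79998948e+02  3.49050739e-02 -1.73744754e+02] [ 0.11252622 -0.0781651  -0.54369795] 29.943640530109406
top front edge [-0.29057556 -0.02324604] 0.02955260113050695
table y range [-0.58183032  0.75302869]
clamp 0.81 [320.4, 158.8, 353.3, 170.1] [-0.04542529  0.0173725   0.03175424  0.04207812] [-0.05272098 -0.01146444  0.05069222]
scene front edge [-0.02129111 -0.04342507] 0.028577901075765966
table y range [-0.58021818  0.45785213]
clamp 0.53 [204.6, 207.8, 237.3, 240.2] [-0.25727384 -0.24264799 -0.2123056  -0.17277559] [-0.32928919 -0.28697114 -0.26810609]look2.py:11: RankWarning: Polyfit may be poorly conditioned
  e=np.array(e); print(c,"front edge",np.polyfit(*e.T,1),np.median(Z[t]))
```

View pics/sceneA.png

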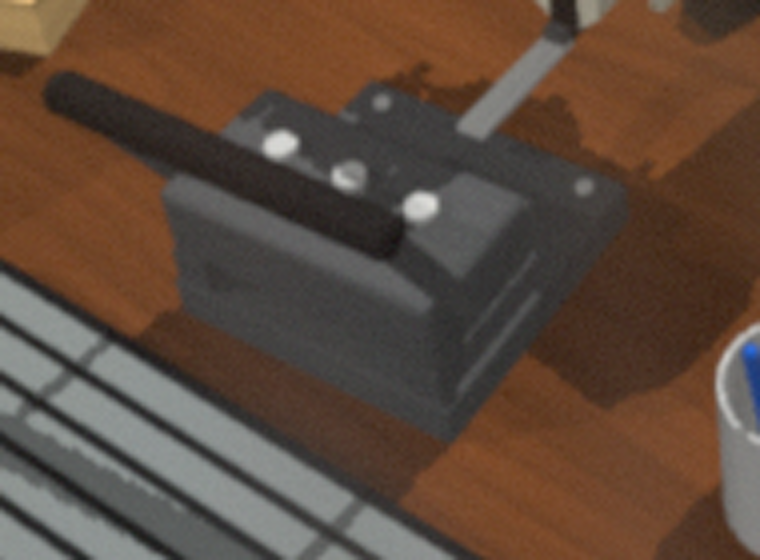

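Run:
```python
import numpy as np
u=np.array([.994,.11]); v=np.array([-.11,.994]); o=np.array([.656,.042])
for n in ["top","scene","sceneA"]:
    q=np.load(n+".npy").reshape(-1,3); X=(q[:,:2]-o)@u; Y=(q[:,:2]-o)@v; Z=q[:,2]
    n0=(abs(X)<.2)&(abs(Y)<.15)
    def edge(t,lo,hi,p):
        e=np.array([(y,np.percentile(X[t&(abs(Y-y)<.006)],p)) for y in np.arange(lo,hi,.01) if (t&(abs(Y-y)<.006)).sum()>5]); return np.round(np.polyfit(*e.T,1),4),len(e)
    t=n0&(abs(Z-.03)<.01)&(X<.0)&(X>-.08)
    print(n,"front",edge(t&(abs(Y)>.03),-.08,.081,4))
    h=n0&(Z>.092)&(Z<.11)&(X<.1); print(" housing front",edge(h,-.08,.081,4), "yrange",np.percentile(Y[h&(X<.09)],[1,99]))
    s=n0&(abs(Z-.03)<.006)&(X>-.04)&(X<-.01); print(" table y",np.percentile(Y[s],[.5,99.5]))
    # blade
    g=n0&(Z>.044)&(Z<.062)&(X>-.12)&(X<-.005)&(abs(Y)<.03); 
    if g.sum()>20: print(" blade",g.sum(),np.percentile(X[g],[1,97,99,100]),np.median(Z[g]),np.polyfit(X[g],Y[g],1),np.polyfit(X[g],Z[g],1))
```

```text
top front (array([-0.0313, -0.0443]), 12)
 housing front (array([-0.0277,  0.0394]), 17) yrange [-0.0823982   0.08504347]
 table y [-0.09012624  0.08809052]
scene front (array([-0.0176, -0.0434]), 12)
 housing front (array([-0.0172,  0.0412]), 17) yrange [-0.08109256  0.08547392]
 table y [-0.09210508  0.08780346]
sceneA front (array([-0.0192, -0.0432]), 12)
 housing front (array([-0.1422, -0.0156]), 17) yrange [-0.08064294  0.08535113]
 table y [-0.09192782  0.08725409]
 blade 273 [-0.11494816 -0.02104654 -0.01985485 -0.01862467] 0.05285797209501475 [-0.01998632  0.00110118] [-0.03559749  0.05078685]
```

The scene crop shows the held blade level in front of the clamp, with its tip at (475,130), about 21 mm short of the lip. The blade is centred and straight to about 1.5°. Next I align and lower it onto the table.

>>> arm_command([
  {"gripper":0,"offset":[0,-4,0],"turn":[0,0,-1.4]},
  {"gripper":0,"offset":[0,0,8],"turn":[0,0,0]},
  {"gripper":0,"offset":[0,0,6],"turn":[0,0,0]},
  {"gripper":0,"offset":[0,0,2],"turn":[0,0,0]},
  {"gripper":0,"offset":[0,0,1],"turn":[0,0,0]},
  {"gripper":0,"offset":[0,0,0.5],"turn":[0,0,0]},
  {"gripper":0,"offset":[0,0,0],"turn":[0,0,0]},
  {"gripper":0,"offset":[0,0,0],"turn":[0,0,0]},
])

```text
time: 6.9
ee_pos: [0.5305, 0.024, 0.0433]
orientation: [180.0, 0.0, -172.3]
contact_force: [-0.1, -1.3, -0.6]
gripper_width: 0.0162
grasp_force: 29.9
```

```bash
cat > look3.py <<'E'
from h import *
import sys
s=env.state(); print(s["time"],s["ee_pos"],s["orientation"],s["contact_force"],s["grasp_force"])
f=env.grab_frame("scene"); save(f,"scene%s.png"%sys.argv[1],[150,260,340,400],4); P=cloud(f).reshape(-1,3)
a=np.radians(7.6); u=np.array([np.cos(a),np.sin(a)]); v=np.array([-u[1],u[0]]); o=np.array([.656,.042])+.0013*u-.001*v
X=(P[:,:2]-o)@u; Y=(P[:,:2]-o)@v; Z=P[:,2]
g=(Z>float(sys.argv[2]))&(Z<.055)&(X>-.085)&(X<.0)&(abs(Y)<.03)
print(g.sum(),np.percentile(X[g],[97,99,100]),np.median(Y[g]),np.polyfit(X[g],Y[g],1),np.polyfit(X[g],Z[g],1))
t=(abs(Z-.029)<.006)&(X>-.042)&(X<-.008)&(abs(Y)<.085)&(abs(Y)>.02); print("table slope",np.polyfit(X[t],Z[t],1))
E
python3 look3.py B .0325
```

```text
6.9 [0.53048345 0.02400032 0.04334383] [ 1.79999187e+02  1.80231116e-02 -1.72340093e+02] [-0.08424088 -1.26310476 -0.63855451] 29.94360387325287
167 [-0.02176486 -0.02054756 -0.02035566] 0.0012764780101756279 [-0.01172045  0.00053368] [0.00324073 0.03527697]
table slope [-0.00242592  0.02865977]
```

>>> arm_command([
  {"gripper":0,"offset":[0,0,1],"turn":[0,0,0]},
  {"gripper":0,"offset":[0,0,0.6],"turn":[0,0,0]},
  {"gripper":0,"offset":[0,0,0.4],"turn":[0,0,0]},
  {"gripper":0,"offset":[0,0,0.4],"turn":[0,0,0]},
  {"gripper":0,"offset":[0,0,0],"turn":[0,0,0]},
  {"gripper":0,"offset":[-5,0,0],"turn":[0,0,0]},
  {"gripper":0,"offset":[-5,0,0],"turn":[0,0,0]},
  {"gripper":0,"offset":[0,0,0],"turn":[0,0,0]},
])

```text
time: 7.95
ee_pos: [0.5409, 0.0254, 0.0408]
orientation: [-180.0, 0.0, -172.3]
contact_force: [-0.5, 0.2, -1.7]
gripper_width: 0.0155
grasp_force: 29.9
```

>>> arm_command([
  {"gripper":0,"offset":[-4,0,0.3],"turn":[0,0,0]},
  {"gripper":0,"offset":[-4,0,0],"turn":[0,0,0]},
  {"gripper":0,"offset":[-3,0,0],"turn":[0,0,0]},
  {"gripper":0,"offset":[-2,0,0],"turn":[0,0,0]},
  {"gripper":0,"offset":[-2,0,0],"turn":[0,0,0]},
  {"gripper":0,"offset":[-2,0,0],"turn":[0,0,0]},
  {"gripper":0,"offset":[0,0,0],"turn":[0,0,0]},
  {"gripper":0,"offset":[0,0,0],"turn":[0,0,0]},
])

```text
time: 8.95
ee_pos: [0.5575, 0.0276, 0.0405]
orientation: [180.0, 0.0, -172.3]
contact_force: [0.4, 0.0, 1.6]
gripper_width: 0.0157
grasp_force: 29.9
```

>>> arm_command([
  {"gripper":0,"offset":[-1.5,0,0],"turn":[0,0,0]},
  {"gripper":0,"offset":[-1.5,0,0],"turn":[0,0,0]},
  {"gripper":0,"offset":[-1.5,0,0],"turn":[0,0,0]},
  {"gripper":0,"offset":[-1.5,0,0],"turn":[0,0,0]},
  {"gripper":0,"offset":[-1,0,0],"turn":[0,0,0]},
  {"gripper":0,"offset":[0,0,0],"turn":[0,0,0]},
  {"gripper":0,"offset":[0,0,0],"turn":[0,0,0]},
  {"gripper":0,"offset":[0,0,0],"turn":[0,0,0]},
])

```text
time: 9.95
ee_pos: [0.5613, 0.0283, 0.0406]
orientation: [180.0, -0.3, -172.3]
contact_force: [-12.0, -1.7, 11.2]
gripper_width: 0.0161
grasp_force: 30.0
```

```bash
python3 look3.py C .0315
```

```text
9.95 [0.56130279 0.02834872 0.04060027] [ 179.96408567   -0.33932265 -172.33081836] [-11.97230325  -1.74611042  11.18058552] 29.99359130859375
207 [-0.01124126 -0.01010195 -0.00953818] 0.002664503131850036 [-0.01846557  0.0014207 ] [-0.16264267  0.02803899]
table slope [-0.00285291  0.02877207]
```

View pics/sceneC.png

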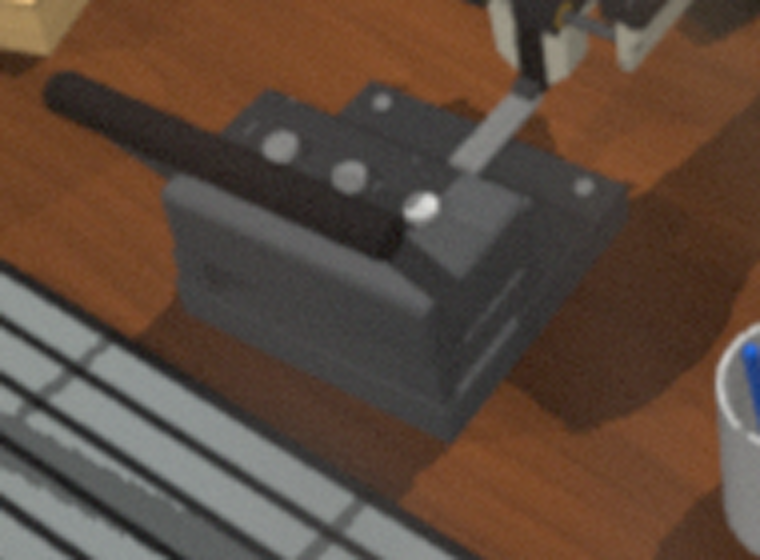

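```bash
cat > tilt.py <<'E'
from h import *
s=env.state(); print(s["time"],s["ee_pos"],s["orientation"],s["contact_force"])
f=env.grab_frame("scene"); P=cloud(f).reshape(-1,3)
a=np.radians(7.6); u=np.array([np.cos(a),np.sin(a)]); v=np.array([-u[1],u[0]]); o=np.array([.656,.042])+.0013*u-.001*v
X=(P[:,:2]-o)@u; Y=(P[:,:2]-o)@v; Z=P[:,2]
for x in np.arange(-.1,.04,.008):
    g=(abs(X-x)<.004)&(abs(Y-.002)<.006)&(Z>.02)&(Z<.1)
    if g.sum()>3: print(round(x,3),g.sum(),np.round(np.percentile(Z[g],[10,50,90]),4))
h=(X>-.12)&(X<-.06)&(abs(Y)<.012)&(Z>.045)&(Z<.09); print("handle",h.sum(),[np.round(np.percentile(X[h&(abs(Z-z)<.004)],[5,50,95]),4) for z in (.05,.058,.066,.074) if (h&(abs(Z-z)<.004)).sum()>3])
E
python3 tilt.py
```

```text
10.0 [0.56128893 0.02832924 0.04059333] [ 179.9657417    -0.34149684 -172.32937716] [-11.28645797  -2.0232688   11.63364337]
-0.092 4 [0.0728 0.0739 0.0751]
-0.084 43 [0.0445 0.0662 0.0749]
-0.076 33 [0.0367 0.0422 0.0569]
-0.068 17 [0.0316 0.0329 0.038 ]
-0.06 13 [0.0304 0.0324 0.0343]
-0.052 13 [0.0306 0.0321 0.0336]
-0.044 13 [0.031  0.0326 0.0344]
-0.036 14 [0.0298 0.0316 0.0339]
-0.028 13 [0.0305 0.0318 0.035 ]
-0.02 16 [0.0305 0.0327 0.0341]
-0.012 12 [0.0318 0.0335 0.0351]
handle 105 [array([-0.0857, -0.081 , -0.0784]), array([-0.087 , -0.0811, -0.0782]), array([-0.0871, -0.0814, -0.0794]), array([-0.0889, -0.0845, -0.0811])]
```

>>> arm_command([
  {"gripper":0,"offset":[0,0,-0.5],"turn":[0,-0.3,0]},
  {"gripper":0,"offset":[0,0,-0.5],"turn":[0,-0.2,0]},
  {"gripper":0,"offset":[0,0,-0.3],"turn":[0,0,0]},
  {"gripper":0,"offset":[0,0,0],"turn":[0,0,0]},
  {"gripper":0,"offset":[0,0,0],"turn":[0,0,0]},
  {"gripper":0,"offset":[0,0,0],"turn":[0,0,0]},
  {"gripper":0,"offset":[0,0,0],"turn":[0,0,0]},
  {"gripper":0,"offset":[0,0,0],"turn":[0,0,0]},
])

```text
time: 11.05
ee_pos: [0.5615, 0.0284, 0.0404]
orientation: [179.9, 0.1, -172.3]
contact_force: [-6.5, -1.9, -1.3]
gripper_width: 0.0158
grasp_force: 30.0
```

>>> arm_command([
  {"gripper":0,"offset":[-1,0,0],"turn":[0,0,0]},
  {"gripper":0,"offset":[-1,0,0],"turn":[0,0,0]},
  {"gripper":0,"offset":[0,0,0],"turn":[0,0,0]},
  {"gripper":0,"offset":[0,0,0],"turn":[0,0,0]},
  {"gripper":0,"offset":[0,0,0],"turn":[0,0,0]},
  {"gripper":0,"offset":[0,0,0],"turn":[0,0,0]},
  {"gripper":0,"offset":[0,0,0],"turn":[0,0,0]},
  {"gripper":0,"offset":[0,0,0],"turn":[0,0,0]},
])

```text
time: 12.05
ee_pos: [0.566, 0.0288, 0.0418]
orientation: [180.0, 0.5, -172.3]
contact_force: [-2.1, -0.2, -3.6]
gripper_width: 0.0158
grasp_force: 30.0
```

>>> arm_command([
  {"gripper":0,"offset":[-2,0,0.3],"turn":[0,0,0]},
  {"gripper":0,"offset":[-2,0,0.3],"turn":[0,0.2,0]},
  {"gripper":0,"offset":[-2,0,0.2],"turn":[0,0,0]},
  {"gripper":0,"offset":[-2,0,0],"turn":[0,0,0]},
  {"gripper":0,"offset":[-2,0,0],"turn":[0,0,0]},
  {"gripper":0,"offset":[0,0,0],"turn":[0,0,0]},
  {"gripper":0,"offset":[0,0,0],"turn":[0,0,0]},
  {"gripper":0,"offset":[0,0,0],"turn":[0,0,0]},
])

```text
time: 13.05
ee_pos: [0.5764, 0.0301, 0.0413]
orientation: [-180.0, 0.4, -172.3]
contact_force: [0.2, 0.7, -3.6]
gripper_width: 0.0159
grasp_force: 30.0
```

```bash
python3 tilt.py
```

```text
13.05 [0.57637193 0.03013818 0.04128686] [-179.99513868    0.36003902 -172.34041528] [ 0.18682807  0.68317089 -3.58753436]
-0.076 5 [0.0468 0.0742 0.0758]
-0.068 57 [0.0417 0.0596 0.0749]
-0.06 27 [0.035  0.0411 0.0516]
-0.052 16 [0.0323 0.035  0.0386]
-0.044 11 [0.0324 0.0338 0.0351]
-0.036 12 [0.0328 0.0335 0.0346]
-0.028 15 [0.0316 0.0328 0.0347]
-0.02 14 [0.0326 0.0337 0.0347]
-0.012 12 [0.0329 0.0343 0.0362]
0.036 6 [0.0956 0.0966 0.0983]
handle 108 [array([-0.0712, -0.0662, -0.0635]), array([-0.0707, -0.0663, -0.0646]), array([-0.0705, -0.0663, -0.0637]), array([-0.0746, -0.0696, -0.0651])]
```

Tip is about 26 mm in and the plate is pressing with about 3.6 N. I add another 4 mm.

>>> arm_command([
  {"gripper":0,"offset":[-1.5,0,0],"turn":[0,0,0]},
  {"gripper":0,"offset":[-1.5,0,0],"turn":[0,0,0]},
  {"gripper":0,"offset":[-1,0,0],"turn":[0,0,0]},
  {"gripper":0,"offset":[0,0,0],"turn":[0,0,0]},
  {"gripper":0,"offset":[0,0,0],"turn":[0,0,0]},
  {"gripper":0,"offset":[0,0,0],"turn":[0,0,0]},
  {"gripper":0,"offset":[0,0,0],"turn":[0,0,0]},
  {"gripper":0,"offset":[0,0,0],"turn":[0,0,0]},
])

```text
time: 14.1
ee_pos: [0.58, 0.0307, 0.0412]
orientation: [180.0, 0.3, -172.3]
contact_force: [-0.9, 0.0, -4.2]
gripper_width: 0.0155
grasp_force: 30.0
```

```bash
python3 tilt.py | grep -v "^-0.0[1-5]"; python3 look3.py D .0315
```

```text
14.1 [0.57996257 0.03066159 0.04115316] [ 179.99550221    0.30713548 -172.34522554] [-0.89066847  0.04908723 -4.16957623]
-0.068 15 [0.0559 0.0724 0.0776]
-0.06 61 [0.0409 0.0545 0.0737]
0.036 6 [0.0957 0.0966 0.0979]
handle 106 [array([-0.0671, -0.0636, -0.061 ]), array([-0.0671, -0.0641, -0.0608]), array([-0.0681, -0.0637, -0.0608]), array([-0.0693, -0.0651, -0.0615])]
14.15 [0.57999427 0.0306627  0.04115633] [ 179.996363      0.30940908 -172.34552672] [-1.16030134  0.02215871 -3.96908951] 29.99258190393448
218 [-0.01054131 -0.00293521 -0.00121182] 0.0036752541232406635 [-0.04107432  0.00066045] [-0.23365524  0.0280754 ]
table slope [-0.00292238  0.02859023]
```

View pics/sceneD.png

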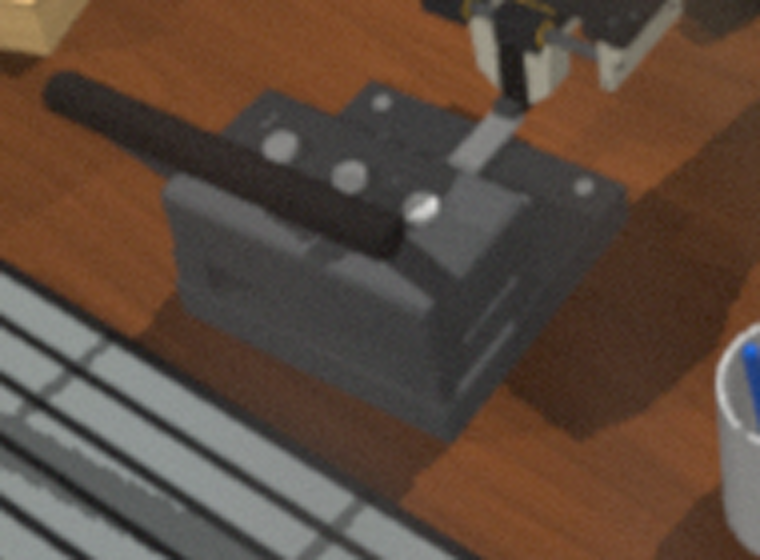

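The crop shows the blade straight in under the housing at (465,160), with the handle still gripped at (512,80). The tip is about 29–30 mm in, so I hand in.

```bash
python3 -c "
from rig import env
print(env.hand_in())"
```

```text
the job is handed in; nothing more can be done
None
```

I handed the job in with the gauge still gripped and level, its tip about 29–30 mm past the lip under the clamp plate; the highest force I read was about 16 N, and the verdict wasn't shown.

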